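# Put the lid on the loaded centrifuge rotor and lock it

## Robot

A 6-joint arm with a two-finger parallel gripper is mounted at the origin on the work surface. World frame = base frame: x ahead of the robot, y to its left, z up, the work surface at z = 0. Lengths are in m, angles in rad, forces in N, time in s.
With the tool pointing down it reaches from about 0.35 to 0.85 m from the base axis. Payload 8.1 kg.
Tool frame: the origin (TCP) lies on the centre line of the jaws, within the pads' length; the fingertips stand robot.tips_ahead ahead of it and the grasp point (between the pads) lies 8 mm behind it (robot.tips_ahead is the distance from the TCP to the fingertips, in m); z points along the fingers, y is the direction in which the jaws open and shut (so a half turn about z gives the same grasp; the last joint's range is limited). The gripper opens to 93 mm and grips with 3 to 60 N. Pads are 15 mm wide; open, the fingers measure 128 mm over their backs; the gripper's body (75 mm by 188 mm) begins 65 mm behind the grasp point.
Start: joints at [-1.202, 0.13, 1.488, -0, 1.523, -0.085], TCP at [0.263, -0.539, 0.194] pointing down, gripper open.
Joint ranges: [-2.96, 2.96], [-0.89, 2.26], [0.02, 2.5], [-1.34, 4.48], [0, 2.73], [-2.66, 2.66]. Speed limits (rad/s): [2.39, 2.39, 2.79, 3.14, 3.14, 3.14].

## Interface

Orientations are given as a rotation vector (axis times angle).
In Python, from plant import monitor, eyes, job, robot gives the robot as it stands.
- The arm moves only by the tool servo_tool, never from a script. Its argument "plan" is a list that holds one entry, the list of rows, each a list of 7 numbers: the closure, from -1 (fully open) to 1 (shut), so that 0 is half open, then the shift along the world's x, y, z in mm, then the turn, a rotation vector about the world's x, y, z in rad. In form: [[[hand, dx, dy, dz, ax, ay, az], ...]]. A call has 1 to 12 rows; each row shifts and turns the commanded pose from where the row before left it; what a row does not reach is not made up. A row lasts 1/10 s, in which the tool goes at most 50 mm and 8.59 degrees, less where a joint would pass 70% of its speed; a pose out of reach is approached as far as the arm can. A call with a gripper value outside its range is refused whole. The fingers move at their own pace and stop on an object; "force" is the grip in N (left out, the last holds). Time passes only in rows, so rows that do not move let the fingers close. It gives the time, the measured TCP pose, the force and the opening at its end, in the units of the state.
- monitor.read_state(): the state, without advancing time (a new reading comes with each control period).
- eyes.read_camera(name): name is "side" or "top" or "wrist"; returns the picture (480x640x3 uint8, red, green, blue); there is no depth.
- eyes.camera_info(name): a dict with "mtx" (3x3 intrinsics, pixels), "R" (3x3) and "t" (3): a world point X has camera coordinates R X + t. Camera axes: x right, y down, z forward; pixel columns grow to the right and rows downward; lengths in m; the calibration is good to about 2 mm. A picture is of the moment at which its call begins: read the wrist's pose just before it. camera_info takes no time and is no camera call; for the wrist camera it gives the pose at the moment of the call.
- job.close_job(): hands the job in, once; it reports no verdict.
The state is a dict: "t": time; "q": joint angles; "dq": joint speeds; "joint_torque": joint torques, N m; "tool_pos": TCP position; "orientation": TCP orientation; "force": force on the tool from outside, world axes, zero at the start; "wrist_torque": the same for the moment, N m; "opening": finger opening in m.
Only numpy, scipy, OpenCV 4.12 (cv2) and the standard library are available. Lean on these libraries where they do the work, as an engineer would, in place of code of your own. Each camera call takes 0.05 s, during which the arm holds its last target. There are 200 camera calls.

## Task

The microtube rotor on its loading stand is loaded and ready for the centrifuge. Pick up its lid by the red grip bar, set it on the rotor so that the cross pin under the lid goes through the slot in the hub and the lid sits fully home on the rotor's ledge, then turn the lid a quarter turn clockwise (seen from above) to lock it and let go. Leave the other things on the bench where they are.

Things in the scene. Friction and masses are not known exactly. Their poses are not given: they have to be found in the camera images.
- lid: Loose rotor lid, 140 to 280 g: a shallow aluminium cap, 166 mm across, lying on the bench open side down, as it will be used. Origin: centre of its underside (lower edge of the rim); z up, x along its red grip bar. The rim is 30 mm deep inside, inner diameter 157 mm; the top face is 34 mm above the origin. A half turn of the lid makes no difference.
- lid_grip (a point): On the lid's axis inside the red grip bar, 56 mm above the lid's underside: a good height for the middle of the finger pads. The bar stands on the top face: 60 mm long (lid's x), 12 mm thick (lid's y), from 34 to 70 mm above the underside. Pinch it across its 12 mm. Same axes as the lid; two white ticks on the top face are in line with the bar.
- lid_pin (a point): Centre of the lid's steel cross pin (T-head), hidden under the lid on its axis, 8 mm above the lid's underside: 8 mm diameter, 32 mm long over its round ends, along the lid's x, so parallel to the grip bar. It hangs on a neck of 8 mm diameter.
- rotor: Dark microtube rotor, 176 mm across, with purple-capped tubes, keyed on a grey loading stand; rotor and stand cannot move or turn. Origin: on the bench under the stand's centre; z up, x along the slot in its bright hub (52 mm diameter, the middle and highest part, 106 mm above the bench).
- rotor_seat (a point): On the rotor's axis at the level of the ledge, 84 mm above the bench: the lid's origin lies here when the lid is fully home. x along the slot. The ledge, for the lid's rim, runs 76 to 88 mm from the axis and has two white marks in line with the slot; just inside it a centring spigot of 152 mm diameter stands 8 mm above the ledge; the tubes lie lower.
- rotor_slot (a point): Centre of the slot in the hub's top face, 22 mm above the ledge, 106 mm above the bench. The slot is 36 mm long (rotor's x) and 12 mm wide, through an 8 mm thick plate; below it the hub is hollow down to the ledge's level. With the lid fully home its pin lies 2 mm below this plate.
- rotor_stops (a point): On the rotor's axis in the hollow hub, 8 mm above the ledge, where the pin turns. Two stops keep it from turning anticlockwise and stop it after about 90 degrees clockwise seen from above (pin across the slot), with about 8 degrees of play either way. No detent; only light friction resists the turn.
- marker: Bystander: marker pen, 135 mm long, 13 mm thick, lying between lid and rotor. Origin under its middle.
- grease: Bystander: small grey jar with a white cap, 38 mm diameter, 38 mm high, between lid and rotor nearer the robot. Origin under its centre.
- pipette: Bystander: white pipette, 250 mm long, 32 mm high, lying on the right. Origin on the bench under its middle.
- tube_rack: Bystander: white rack of purple-capped blood tubes, 105 x 205 mm, 91 mm high, at the back. Origin under its centre.
- tip_box: Bystander: blue box of pipette tips with a clear lid, 85 x 120 mm, 75 mm high, at the back. Origin under its centre.
- reagent: Bystander: white reagent bottle with a red cap, 68 mm diameter, 170 mm high, at the back. Origin under its centre.
Things that resemble listed ones, but are neither listed nor needed, are in the scene too. Of the things like the lid, leave any that is green; of the rest the smaller one is meant.

How it is judged:
On the way:
1. the lid is seated on the rotor, its pin through the slot (horizontal distance between lid and rotor_seat below 0.005 m and z of lid in the frame of rotor_seat below 0.005 m), for 0.1 s.
At the end, for the whole second after the job is handed in: The lid rests level on the rotor's ledge (underside within 3 mm of the ledge, within 4.5 mm of the rotor's axis, tilted less than 2 degrees), its pin under the hub's plate and turned at least 70 degrees from the slot, released and at rest (horizontal distance between lid and rotor_seat below 0.0045 m and z of lid in the frame of rotor_seat between -0.003 and 0.003 m and angle between lid's own z axis and vertical below 0.035 rad and angle between the x axis of lid and the x axis of rotor, either way round above 1.22 rad and linear speed of lid below 0.01 m/s); the robot touches nothing.
It fails at once if another thing on the bench is pushed away by more than 30 mm (distance of any of marker, grease, pipette, tube_rack, tip_box, reagent from where it was at the start of the episode above 0.03 m).
It also fails if it takes over 45 s, if anything falls off the work surface, if the arm or the gripper's body presses on something with over 40 N, if the wrist force passes 120 N, or if a joint passes its speed limit or range.

## Working session

There is one attempt and no reset: what is moved stays moved. The work goes in short steps, Python scripts to look and compute and a tool call to move; the robot and the scene stay as the last step left them, time stands still between calls to the robot, and variables do not carry over. Pictures are saved under pics/ and viewed, about 8 in all and at most 12, crops included, and the job is handed in when it is done.

Besides the shell and the picture viewer there is one more tool, called after "Request:" as name(argument=value, ...), one argument or row to a line, values as JSON. servo_tool: Moves the arm, as the interface text tells. Its arguments: {"type":"object","properties":{"plan":{"type":"array"},"force":{"type":"number"}},"required":["plan"]}

```bash
mkdir -p pics; ls
cat > h.py <<'E'
import numpy as np, cv2
from plant import monitor, eyes, job, robot
def grab(name, fn=None):
    info=eyes.camera_info(name); im=eyes.read_camera(name)
    if fn: cv2.imwrite('pics/'+fn, im[:,:,::-1])
    np.savez('pics/'+(fn or name)+'.npz', im=im, K=info['mtx'],R=info['R'],t=info['t'])
    return im, info
def onplane(info, uv, z):
    K,R,t=[np.array(info[k]) for k in ('mtx','R','t')]
    uv=np.atleast_2d(uv).astype(float)
    d=(R.T@np.linalg.inv(K)@np.c_[uv,np.ones(len(uv))].T).T
    c=-R.T@t
    return c+d*((z-c[2])/d[:,2])[:,None]
def proj(info, X):
    K,R,t=[np.array(info[k]) for k in ('mtx','R','t')]
    p=(K@(R@np.atleast_2d(X).T+t.reshape(3,1))).T
    return p[:,:2]/p[:,2:]
def tri(infos, uvs):
    A=[];b=[]
    for i,uv in zip(infos,uvs):
        P=np.array(i['mtx'])@np.c_[i['R'],np.array(i['t'])]
        for k in (0,1):
            r=P[k]-uv[k]*P[2]; A.append(r[:3]); b.append(-r[3])
    x,res,_,_=np.linalg.lstsq(np.array(A),np.array(b),rcond=None); return x
E
python3 - <<'E'
from h import *
print(monitor.read_state()); print(robot.tips_ahead)
for n in ('top','side','wrist'):
    im,i=grab(n,n+'0.png'); R=np.array(i['R']); print(n,(-R.T@np.array(i['t'])).round(3),R[2].round(2))
E
```

```text
pics
{'t': 0.0, 'q': array([-1.20241488e+00,  1.31171235e-01,  1.48926092e+00,  1.85279269e-06,
        1.52299409e+00, -8.54122263e-02]), 'dq': array([ 0.00095761,  0.00197738,  0.00057212, -0.00027674, -0.00026306,
        0.0005179 ]), 'joint_torque': array([-2.16374312e-03, -5.59837747e+01, -4.91763496e+01,  7.65139866e-02,
        3.55193589e-02, -1.40059910e-04]), 'tool_pos': array([ 0.26282182, -0.53869909,  0.19339155]), 'orientation': array([-3.05930200e+00, -7.06308364e-01,  4.03035083e-04]), 'force': array([ 0.56972801, -0.12753383,  0.36408254]), 'wrist_torque': array([ 0.02020396,  0.00205262, -0.02886522]), 'opening': 0.09294946840216685}
0.011
top [ 0.377 -0.135  1.06 ] [ 0.16  0.02 -0.99]
side [0.321 0.608 0.554] [ 0.23 -0.81 -0.53]
wrist [ 0.328 -0.507  0.384] [-0.23 -0.11 -0.97]
```

View pics/top0.png

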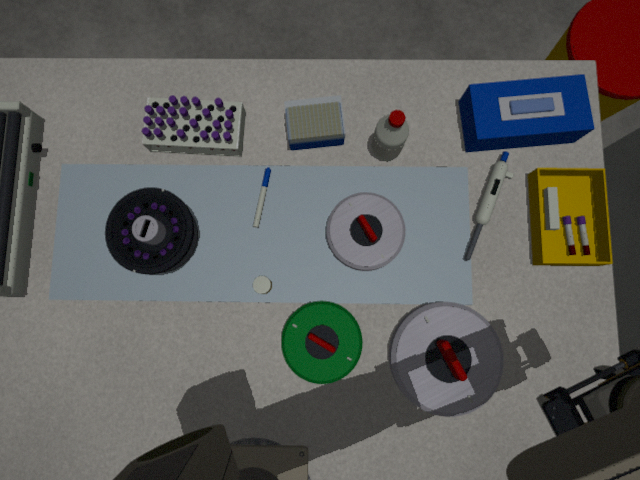

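View pics/side0.png

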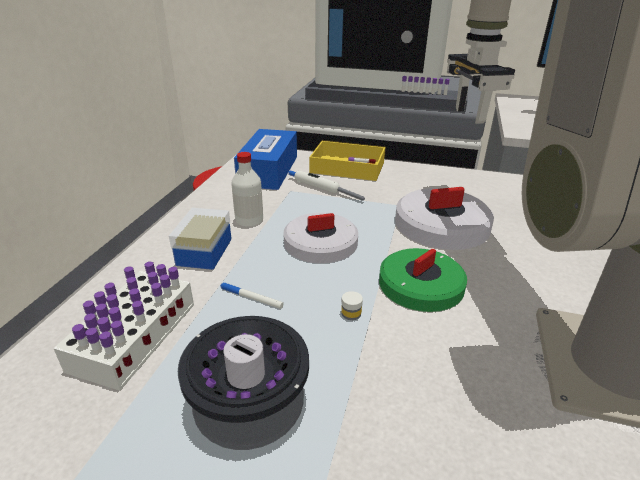

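Candidates for the lid in the top view are: silver at (366,230), green at (322,342) and larger silver at (447,358). Green is ruled out, so the smaller silver one at (366,230) is meant, lying on the mat. In the side view it is at (320,235). The rotor hub is at (147,229) in the top view and (244,360) in the side view. I'll measure both and confirm the lid in a crop.

```bash
cat >> h.py <<'E'
def comps(mask, amin=40):
    n,l,s,c=cv2.connectedComponentsWithStats(mask.astype(np.uint8))
    return [(s[k],c[k],l==k) for k in range(1,n) if s[k,4]>=amin]
def hsv(im): return cv2.cvtColor(im,cv2.COLOR_RGB2HSV).astype(int)
def red(im):
    h=hsv(im); return ((h[...,0]<8)|(h[...,0]>172))&(h[...,1]>150)&(h[...,2]>60)
E
python3 - <<'E'
from h import *
D={n:np.load(f'pics/{n}0.png.npz') for n in ('top','side')}
def info(d): return dict(mtx=d['K'],R=d['R'],t=d['t'])
T,S=info(D['top']),info(D['side'])
for n in D:
    im=D[n]['im']
    for s,c,m in comps(red(im)):
        print(n,'red',s,c.round(1))
it=D['top']['im']; 
# lid bright disc & hub in top
h=hsv(it)
for nm,d,box in (('hubtop','top',(120,205,180,255)),('hubside','side',(215,325,275,395))):
    im=D[d]['im']; x0,y0,x1,y1=box
    hh=hsv(im)[y0:y1,x0:x1]
    m=(hh[...,2]>110)&(hh[...,1]<60)
    for s,c,mm in comps(m,60):
        print(nm,s+np.array([x0,y0,0,0,0]),c+[x0,y0])
# predicted
a=D['top']['im'][170:290,300:430]; b=D['top']['im'][190:270,110:190]; c=D['side']['im'][195:275,270:370]; e=D['side']['im'][325:395,205:285]
r=lambda x:cv2.resize(x,(400,300),interpolation=cv2.INTER_CUBIC)
cv2.imwrite('pics/crop1.png',np.vstack([np.hstack([r(a),r(b)]),np.hstack([r(c),r(e)])])[:,:,::-1])
E
```

```text
top red [ 570    0   70   97 5375] [610.  43.]
top red [389 110  16  16 190] [396.9 117.6]
top red [359 215  18  26 154] [367.5 227.3]
top red [308 334  27  19 177] [321.4 342.7]
top red [441 341  10  10  64] [445.7 345.3]
top red [450 360  17  21 164] [459.  370.1]
side red [237 152  14  11 132] [243.8 157. ]
side red [193 167  27  23 204] [203.1 177. ]
side red [429 187  35  22 643] [446.  197.6]
side red [308 214  26  18 391] [320.5 222. ]
side red [413 249  23  27 359] [423.8 262.2]
hubtop [132 216  26  25 359] [144.54038997 228.0724234 ]
hubside [ 223  334   41   55 1740] [244.07701149 361.24310345]
```

View pics/crop1.png

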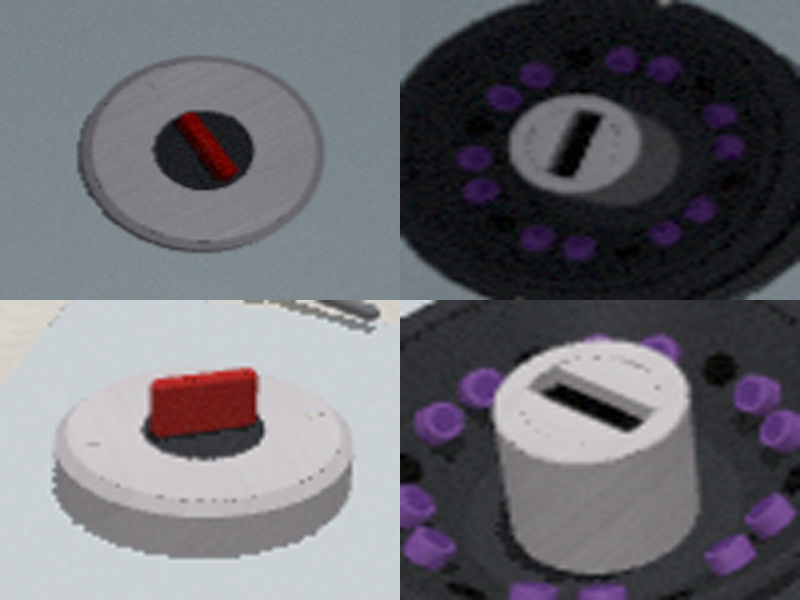

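The crop confirms it: a silver lid with a red bar and two ticks. The hub and slot are also clear, with the hub top centre at about (145,228) in the top view and (243.4,348.8) in the side view.

Run:
```python
from h import *
D={n:np.load(f'pics/{n}0.png.npz') for n in ('top','side')}
info=lambda d: dict(mtx=d['K'],R=d['R'],t=d['t'])
T,S=info(D['top']),info(D['side'])
def ang(m,z,I):
    ys,xs=np.nonzero(m); P=onplane(I,np.c_[xs,ys],z)[:,:2]
    w,v=np.linalg.eigh(np.cov(P.T)); d=v[:,1]; return np.degrees(np.arctan2(d[1],d[0]))%180, P.mean(0), np.sqrt(12*w)
lt=[m for s,c,m in comps(red(D['top']['im'])) if abs(c-[367,227]).max()<3][0]
ls=[m for s,c,m in comps(red(D['side']['im'])) if abs(c-[320,222]).max()<3][0]
X=tri([T,S],[(367.5,227.3),(320.5,222)]); print('lid bar tri',X,'reproj',proj(T,X),proj(S,X))
print('bar ang top z.07',ang(lt,.068,T))
# bar top edge in side: topmost two corners
H=tri([T,S],[(144.8,228.1),(243.4,348.8)]); print('hub top',H,proj(T,H),proj(S,H))
it=D['top']['im']; h=hsv(it); m=np.zeros(it.shape[:2],bool); m[218:240,138:152]=h[218:240,138:152,2]<90
for s,c,mm in comps(m,20): print('slot',s,c.round(1),ang(mm,.106,T))
# lid disc: outer circle of the underside on mat
hh=hsv(it)[185:275,320:412]; print('mat',hsv(it)[180,330],'lid',hsv(it)[250,345], hsv(it)[210,390])
q=monitor.read_state()
print('reach',np.linalg.norm(X[:2]),np.linalg.norm(H[:2]))
```

```text
lid bar tri [ 0.54703546 -0.22669455  0.04955204] reproj [[367.64323222 228.1850338 ]] [[319.51705183 221.81416686]]
bar ang top z.07 (np.float64(31.21062314342666), array([ 0.5457355 , -0.22467541]), array([0.01110858, 0.05719524]))
hub top [0.53243497 0.21480487 0.10295032] [[144.92722469 228.65817088]] [[242.42699694 348.57388682]]
slot [139 219  12  19 113] [144.5 227.9] (np.float64(163.90403612187097), array([0.53340985, 0.21463363]), array([0.01200245, 0.03700949]))
mat [104  32 137] lid [120  10 132] [124  14 131]
reach 0.5921471237720349 0.5741324992934324
```

Measured positions:
- **Lid:** about (0.546, -0.225), bar at 31°. Triangulated bar height is 50 mm, against 52 mm expected.
- **Hub:** about (0.533, 0.2145), slot at 164°. Measured top is 103 mm, against 106 mm expected.

Next I move above the lid for a close look.

Request:
servo_tool(
  plan=[
    [[-1,28,31,0,0,0,0.01],[-1,28,31,0,0,0,0.01],[-1,28,31,0,0,0,0.01],[-1,28,31,0,0,0,0.01],[-1,28,31,0,0,0,0.01],[-1,28,31,0,0,0,0.01],[-1,28,31,0,0,0,0.01],[-1,28,31,0,0,0,0.01],[-1,28,31,0,0,0,0.01],[-1,28,32,0,0,0,0],[-1,0,0,0,0,0,0],[-1,0,0,0,0,0,0]],
  ],
  force=40,
)

```text
t: 1.35
tool_pos: [0.5432, -0.2274, 0.1939]
orientation: [-3.025, -0.847, 0.001]
force: [-0.0, -0.4, -0.2]
opening: 0.0927
```

```bash
cat >> h.py <<'E'
from scipy.spatial.transform import Rotation as Ro
def pose():
    s=monitor.read_state(); M=Ro.from_rotvec(s['orientation']).as_matrix()
    print('t',round(s['t'],2),'tcp',(s['tool_pos']*1e3).round(1),'xang %.1f tilt %.2f'%(np.degrees(np.arctan2(M[1,0],M[0,0])),np.degrees(np.arccos(-M[2,2]))),'zax',M[:,2].round(4),'open',round(s['opening']*1e3,1),'F',s['force'].round(1),'Tq',s['wrist_torque'].round(2)); return s,M
def ang(m,z,I):
    ys,xs=np.nonzero(m); P=onplane(I,np.c_[xs,ys],z)[:,:2]
    w,v=np.linalg.eigh(np.cov(P.T)); d=v[:,1]; return np.degrees(np.arctan2(d[1],d[0]))%180, P.mean(0), np.sqrt(12*w)
E
python3 - <<'E'
from h import *
pose(); im,i=grab('wrist','w1.png')
for s,c,m in comps(red(im)): print(s,c.round(1));
E
```

```text
t 1.35 tcp [ 543.2 -227.4  193.9] xang 31.3 tilt 0.06 zax [-1.e-03  2.e-04 -1.e+00] open 92.7 F [-0.  -0.4 -0.2] Tq [-0.04  0.02 -0.  ]
[ 559    0   59   33 1480] [586.5  13.4]
[312 192  12  46 264] [317.6 212.9]
```

View pics/w1.png

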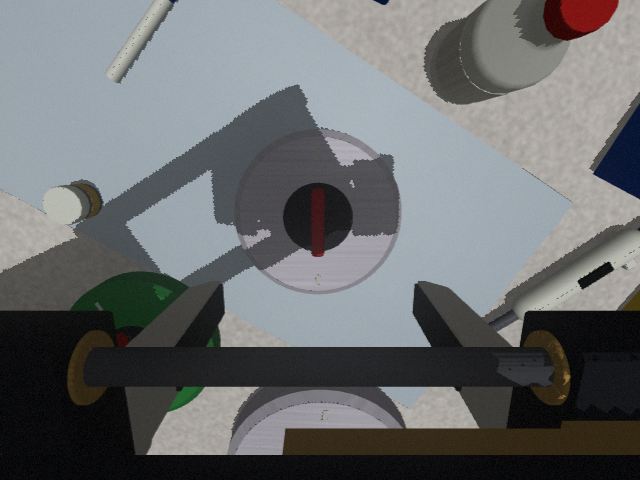

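The wrist view shows the lid centred at about (318,212), with its bar from (318,187) to (318,257) and parallel to the tool's x. The small silver lid lies between open fingers with nothing in the way.

Run:
```python
from h import *
d=np.load('pics/w1.png.npz'); I=dict(mtx=d['K'],R=d['R'],t=d['t']); im=d['im']; h=hsv(im)
m=((h[...,0]<8)|(h[...,0]>172))&(h[...,1]>120)&(h[...,2]>25)
for s,c,mm in comps(m,100):
    if abs(c[0]-318)<10:
        print(s,c.round(1),ang(mm,.07,I)); uv=s[:2]+s[2:4]/2-.5; print(uv,onplane(I,[uv],.07))
# bar ends in two views at top face -> height
T0=np.load('pics/top0.png.npz'); T=dict(mtx=T0['K'],R=T0['R'],t=T0['t'])
print('tri',tri([I,T],[(318,222),(367.5,227.5)]))
# dark disc on top face z=.034
m=(h[...,2]<60)&(h[...,1]<120)
m[:,:270]=0;m[:,365:]=0;m[:170]=0;m[260:]=0
for s,c,mm in comps(m,300): print('disc',s,c,onplane(I,[s[:2]+s[2:4]/2-.5],.034))
# silver outer
```

```text
[311 188  14  69 866] [317.4 220.8] (np.float64(31.19041916153938), array([ 0.5502906 , -0.22239193]), array([0.01121229, 0.05997331]))
[317.5 222. ] [[ 0.54960723 -0.22294389  0.07      ]]
tri [ 0.54736652 -0.22548035  0.05588202]
disc [ 283  183   70   68 2950] [317.38779661 215.83966102] [[ 0.54791311 -0.22390719  0.034     ]]
```

Request:
servo_tool(
  plan=[
    [[-1,5,4,-25,0,0,0],[-1,0,0,-30,0,0,0],[-1,0,0,-30,0,0,0],[-1,0,0,-25,0,0,0],[-1,0,0,-20,0,0,0],[-1,0,0,-14,0,0,0],[-1,0,0,0,0,0,0],[-1,0,0,0,0,0,0]],
  ],
)

```text
t: 2.2
tool_pos: [0.548, -0.2251, 0.0511]
orientation: [3.026, 0.842, 0.0]
force: [-0.5, -0.3, -0.3]
opening: 0.0931
```

Request:
servo_tool(
  plan=[
    [[1,0,0,0,0,0,0],[1,0,0,0,0,0,0],[1,0,0,0,0,0,0],[1,0,0,0,0,0,0],[1,0,0,0,0,0,0],[1,0,0,0,0,0,0],[1,0,0,0,0,0,0],[1,0,0,0,0,0,0]],
  ],
  force=45,
)

```text
t: 3.0
tool_pos: [0.548, -0.2242, 0.0504]
orientation: [-3.026, -0.844, 0.0]
force: [-0.2, -0.2, 0.4]
opening: 0.0333
```

Request:
servo_tool(
  plan=[
    [[1,0,0,0,0,0,0],[1,0,0,0,0,0,0],[1,0,0,0,0,0,0],[1,0,0,0,0,0,0],[1,0,0,0,0,0,0],[1,0,0,0,0,0,0],[1,0,0,0,0,0,0]],
  ],
)

```text
t: 3.7
tool_pos: [0.548, -0.2243, 0.0504]
orientation: [3.026, 0.844, -0.0]
force: [-0.4, 0.0, 0.1]
opening: 0.0008
```

The opening is only 0.8 mm, so the bar is not between the pads. I need to look.

Run:
```python
from h import *
pose(); im,i=grab('wrist','w2.png'); im2,_=grab('side','s2.png')
cv2.imwrite('pics/v2.png',np.hstack([cv2.resize(im,(400,300)),cv2.resize(im2[150:330,220:460],(400,300))])[:,:,::-1])
```

```text
t 3.7 tcp [ 548.  -224.3   50.4] xang 31.2 tilt 0.00 zax [-0. -0. -1.] open 0.8 F [-0.4  0.   0.1] Tq [0.04 0.01 0.02]
```

View pics/v2.png

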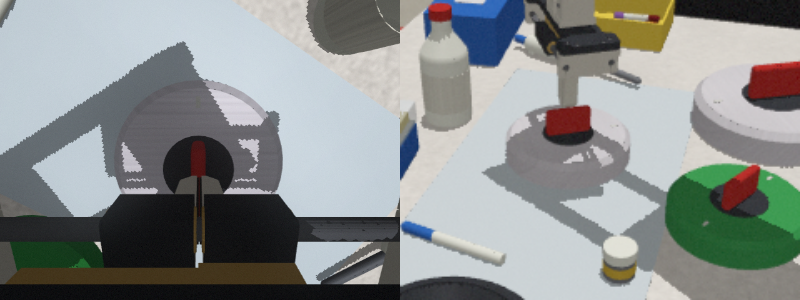

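Run:
```python
from h import *
s,M=pose(); 
a=np.load('pics/w2.png.npz'); b=np.load('pics/s2.png.npz')
it,It=grab('top','t2.png')
P=s['tool_pos']; pts=[P, P+M[:,2]*.011, P-M[:,2]*.06, np.array([.5485,-.2235,.034]),np.array([.5485,-.2235,.07])]
A=a['im'].copy();B=b['im'].copy();C=it.copy()
for im,I in ((A,dict(mtx=a['K'],R=a['R'],t=a['t'])),(B,dict(mtx=b['K'],R=b['R'],t=b['t'])),(C,It)):
    uv=proj(I,pts); print(uv.round(1).tolist())
r=lambda x,x0,y0,w,h:cv2.resize(x[y0:y0+h,x0:x0+w],(400,300),interpolation=cv2.INTER_NEAREST)
cv2.imwrite('pics/v3.png',np.vstack([np.hstack([r(A,240,180,160,160),r(B,260,160,120,90)]),np.hstack([r(C,300,170,120,90)]*2)])[:,:,::-1])
```

```text
t 3.8 tcp [ 548.1 -224.2   50.4] xang 31.2 tilt 0.00 zax [-0.e+00  1.e-04 -1.e+00] open 0.7 F [ 0.4  0.6 -0.7] Tq [-0.02 -0.01  0.03]
[[318.0, 280.7], [318.0, 274.0], [318.1, 334.5], [317.3, 269.8], [317.2, 293.2]]
[[318.8, 221.9], [318.7, 226.2], [319.0, 197.5], [318.4, 228.5], [318.6, 214.3]]
[[366.5, 227.6], [366.0, 228.5], [369.2, 222.5], [365.4, 228.7], [367.0, 225.8]]
```

View pics/v3.png

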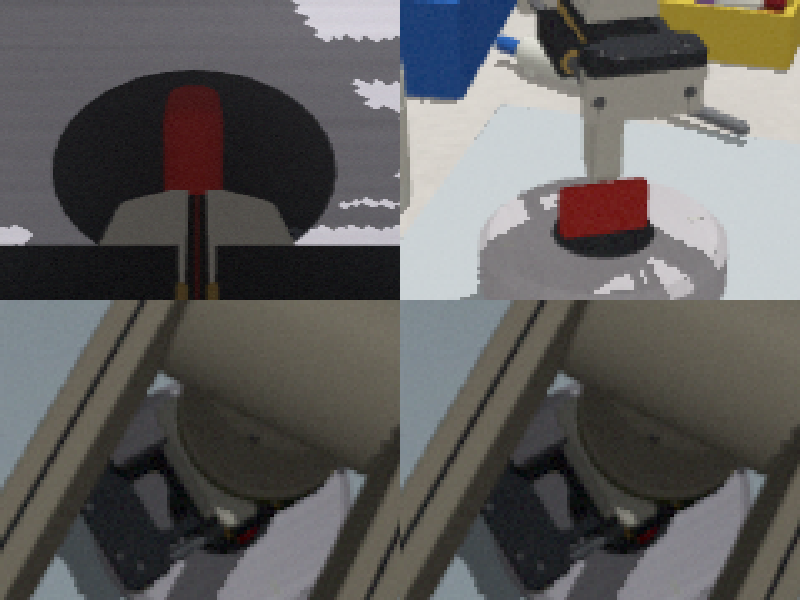

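The lid has not moved in the side view. The closed fingers seem to end right at the bar's top edge instead of straddling it, so the reported z may not match the real fingertips. I'll raise the tool with the gripper still shut and compare the visible fingertips with the reported pose.

Request:
servo_tool(
  plan=[
    [[1,0,0,30,0,0,0],[1,0,0,30,0,0,0],[1,0,0,0,0,0,0],[1,0,0,0,0,0,0]],
  ],
)

```text
t: 4.25
tool_pos: [0.5488, -0.2246, 0.1115]
orientation: [3.025, 0.843, 0.003]
force: [-0.8, -0.0, -0.5]
opening: 0.0005
```

Run:
```python
from h import *
print([ (k,getattr(robot,k)) for k in dir(robot) if k[0]!='_'])
s,M=pose(); im,I=grab('side','s4.png'); w,W=grab('wrist','w4.png')
P=s['tool_pos']
for k in (.011,0,-.008,-.03,-.06,-.073): print(k,proj(I,P+M[:,2]*k).round(1),proj(W,P+M[:,2]*k).round(1))
# lid disc size in w1,w4 : bright grey vs mat (sat)
for f in ('w1','w4'):
    d=np.load(f'pics/{f}.png.npz'); II=dict(mtx=d['K'],R=d['R'],t=d['t']); h=hsv(d['im'])
    m=((h[...,0]<8)|(h[...,0]>172))&(h[...,1]>120)&(h[...,2]>25)
    print(f,'cam',(-II['R'].T@II['t']).round(4),[ (s_.tolist(),c.round(1)) for s_,c,_ in comps(m,100)])
r=lambda x,x0,y0,w_,h_:cv2.resize(x[y0:y0+h_,x0:x0+w_],(400,300),interpolation=cv2.INTER_NEAREST)
cv2.imwrite('pics/v4.png',np.hstack([r(im,260,150,120,90),r(w,160,120,320,240)])[:,:,::-1])
```

```text
[('IKError', <class 'plant.IKError'>), ('tips_ahead', 0.011)]
t 4.25 tcp [ 548.8 -224.6  111.5] xang 31.2 tilt 0.13 zax [ 0.002 -0.001 -1.   ] open 0.5 F [-0.8 -0.  -0.5] Tq [-0.03  0.05  0.02]
0.011 [[318.7 201.6]] [[319.5 274. ]]
0 [[318.7 197. ]] [[319.5 280.7]]
-0.008 [[318.8 193.6]] [[319.6 286.1]]
-0.03 [[318.9 184.2]] [[319.7 303.4]]
-0.06 [[319.  170.9]] [[319.9 335.2]]
-0.073 [[319.1 165. ]] [[320.  353.4]]
w1 cam [ 0.6053 -0.1898  0.3847] [([543, 0, 75, 41, 2301], array([576.5,  16.4])), ([311, 188, 14, 69, 866], array([317.4, 220.8])), ([116, 333, 14, 14, 135], array([121.7, 339.7]))]
w4 cam [ 0.6099 -0.1867  0.3009] [([308, 208, 19, 84, 1317], array([317.5, 245.8])), ([35, 389, 71, 40, 1702], array([ 68.3, 413.3]))]
```

View pics/v4.png

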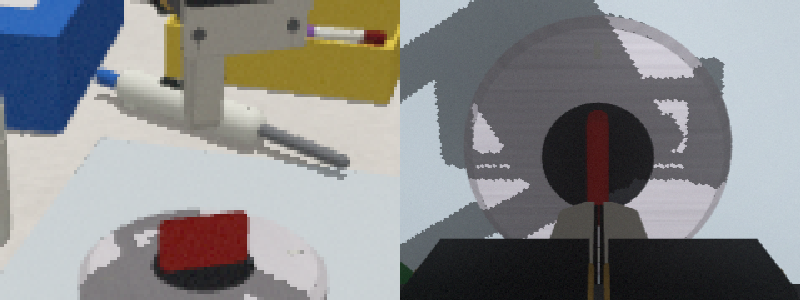

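The two views agree:
- **Side view:** the tip is at about (321.5,188), where the reported pose predicts row 201.6.
- **Wrist view:** the front tip edge is at about row 281.6.

So the real fingertips stand roughly 30 mm higher than tips_ahead says. I'll quantify this before going lower.

Run:
```python
from h import *
s,M=pose(); P=s['tool_pos']
d=np.load('pics/w4.png.npz'); W=dict(mtx=d['K'],R=d['R'],t=d['t']); d=np.load('pics/s4.png.npz'); S=dict(mtx=d['K'],R=d['R'],t=d['t'])
for k in (.011,-.01,-.015,-.02,-.025,-.03):
    print(k,'wrist front',proj(W,P+M[:,2]*k+M[:,0]*.0075).round(1),'side near', proj(S,[P+M[:,2]*k+M[:,0]*a-M[:,1]*b for a in(-.0075,.0075) for b in (0,.012)]).round(1).tolist())
w=d['im']
# exact tip pixels in side
h=hsv(d['im']); print(h[180:194,321].tolist()); print(h[184,310:332].tolist())
```

```text
t 4.35 tcp [ 547.4 -223.9  109.3] xang 31.2 tilt 0.10 zax [-1.5e-03  8.0e-04 -1.0e+00] open 0.8 F [-0.4  0.7 -0.1] Tq [ 0.04 -0.05  0.01]
0.011 wrist front [[317.1 262. ]] side near [[322.6, 202.3], [324.2, 204.9], [315.9, 203.1], [317.4, 205.7]]
-0.01 wrist front [[317.1 274.2]] side near [[322.7, 193.5], [324.3, 196.0], [315.9, 194.3], [317.4, 196.8]]
-0.015 wrist front [[317.1 277.5]] side near [[322.8, 191.4], [324.3, 193.9], [315.9, 192.2], [317.4, 194.7]]
-0.02 wrist front [[317.1 281. ]] side near [[322.8, 189.2], [324.4, 191.7], [315.9, 190.0], [317.4, 192.5]]
-0.025 wrist front [[317.1 284.6]] side near [[322.8, 187.1], [324.4, 189.5], [315.9, 187.9], [317.4, 190.4]]
-0.03 wrist front [[317.1 288.5]] side near [[322.8, 184.9], [324.4, 187.4], [315.9, 185.7], [317.5, 188.2]]
[[21, 27, 133], [25, 23, 131], [23, 23, 131], [24, 27, 133], [25, 24, 129], [27, 20, 130], [21, 26, 127], [21, 22, 118], [25, 23, 123], [15, 15, 132], [19, 21, 134], [16, 20, 141], [18, 14, 213], [19, 13, 213]]
[[33, 19, 137], [34, 15, 136], [30, 17, 139], [20, 16, 143], [30, 14, 143], [30, 18, 126], [24, 20, 126], [25, 26, 118], [19, 27, 133], [24, 26, 135], [23, 25, 131], [25, 24, 129], [27, 20, 129], [21, 25, 132], [21, 25, 131], [23, 24, 129], [27, 19, 145], [30, 14, 195], [27, 13, 198], [33, 14, 203], [27, 12, 206], [33, 12, 208]]
```

The tips stand about 21–27 mm behind the reported TCP, so the tool is effectively about 33 mm shorter than stated. I'll open, descend to a reported z of about 20 mm (tips at about 43 mm) and watch the force.

Request:
servo_tool(
  plan=[
    [[-1,0,0,0,0,0,0],[-1,0,0,0,0,0,0],[-1,0,0,0,0,0,0],[-1,0,0,0,0,0,0],[-1,0,0,0,0,0,0],[-1,0,0,0,0,0,0],[-1,0,0,-25,0,0,0],[-1,0,0,-25,0,0,0],[-1,0,0,-20,0,0,0],[-1,0,0,-12,0,0,0],[-1,0,0,-8,0,0,0],[-1,0,0,0,0,0,0]],
  ],
)

```text
t: 5.55
tool_pos: [0.5475, -0.224, 0.0196]
orientation: [-3.025, -0.843, 0.002]
force: [-1.0, 0.5, -0.7]
opening: 0.091
```

Request:
servo_tool(
  plan=[
    [[1,0,0,0,0,0,0],[1,0,0,0,0,0,0],[1,0,0,0,0,0,0],[1,0,0,0,0,0,0],[1,0,0,0,0,0,0],[1,0,0,0,0,0,0],[1,0,0,0,0,0,0],[1,0,0,0,0,0,0],[1,0,0,0,0,0,0],[1,0,0,0,0,0,0],[1,0,0,0,0,0,0],[1,0,0,0,0,0,0]],
  ],
  force=45,
)

```text
t: 6.75
tool_pos: [0.548, -0.2242, 0.0204]
orientation: [-3.026, -0.844, 0.0]
force: [-0.2, -0.1, 0.2]
opening: 0.0117
```

Opening is 11.7 mm: the bar is gripped. Next I lift and check.

Request:
servo_tool(
  plan=[
    [[1,0,0,5,0,0,0],[1,0,0,15,0,0,0],[1,0,0,20,0,0,0],[1,0,0,25,0,0,0],[1,0,0,25,0,0,0],[1,0,0,25,0,0,0],[1,0,0,25,0,0,0],[1,0,0,20,0,0,0],[1,0,0,0,0,0,0],[1,0,0,0,0,0,0]],
  ],
)

```text
t: 7.75
tool_pos: [0.5483, -0.2244, 0.181]
orientation: [3.025, 0.843, 0.001]
force: [-0.1, -0.3, -3.4]
opening: 0.0117
```

Run:
```python
from h import *
s,M=pose(); im,I=grab('side','s5.png'); w,W=grab('wrist','w5.png')
r=lambda x,x0,y0,w_,h_:cv2.resize(x[y0:y0+h_,x0:x0+w_],(400,300),interpolation=cv2.INTER_AREA)
cv2.imwrite('pics/v5.png',np.hstack([r(im,180,80,320,240),r(w,0,0,640,480)])[:,:,::-1])
```

```text
t 7.75 tcp [ 548.3 -224.4  181. ] xang 31.2 tilt 0.07 zax [ 1.2e-03 -6.0e-04 -1.0e+00] open 11.7 F [-0.1 -0.3 -3.4] Tq [-0.02  0.01  0.01]
```

View pics/v5.png

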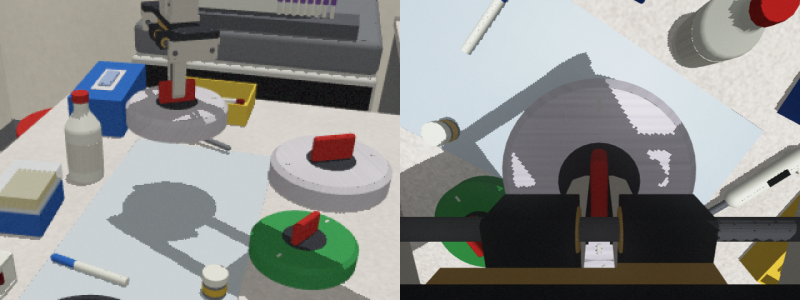

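The lid is held level and clear of the bench (force z -3.4 N fits the mass). The view shows no other item disturbed. Now I carry it to above the rotor, turning 133° anticlockwise so that the locking turn stays within joint 6's range.

Request:
servo_tool(
  plan=[
    [[1,0,10,0,0,0,0.06],[1,-1,20,0,0,0,0.1],[1,-1,27,0,0,0,0.14],[1,-1,27,0,0,0,0.14],[1,-1,27,0,0,0,0.14],[1,-1,27,0,0,0,0.14],[1,-1,27,0,0,0,0.14],[1,-1,27,0,0,0,0.14],[1,-1,27,0,0,0,0.14],[1,-1,27,0,0,0,0.14],[1,-1,27,0,0,0,0.14],[1,-1,27,0,0,0,0.14]],
  ],
)

```text
t: 9.05
tool_pos: [0.5358, 0.0767, 0.1786]
orientation: [-1.549, -2.73, 0.003]
force: [-0.3, -0.6, -2.0]
opening: 0.0115
```

Request:
servo_tool(
  plan=[
    [[1,-1,27,0,0,0,0.14],[1,-1,27,0,0,0,0.14],[1,-1,27,0,0,0,0.14],[1,-1,27,0,0,0,0.14],[1,0,20,0,0,0,0.1],[1,0,11,0,0,0,0.1],[1,0,0,0,0,0,0],[1,0,0,0,0,0,0]],
  ],
)

```text
t: 9.85
tool_pos: [0.5323, 0.2143, 0.1791]
orientation: [-0.438, -3.109, 0.002]
force: [0.9, -0.3, -2.4]
opening: 0.0117
```

Run:
```python
from h import *
s,M=pose(); im,I=grab('side','s6.png'); w,W=grab('wrist','w6.png'); t,T=grab('top','t6.png')
r=lambda x,x0,y0,w_,h_,k=1:cv2.resize(x[y0:y0+h_,x0:x0+w_],(400,300),interpolation=cv2.INTER_AREA)
cv2.imwrite('pics/v6.png',np.vstack([np.hstack([r(im,100,160,320,240),r(w,0,0,640,480)]),np.hstack([r(t,60,150,200,150),r(im,190,270,120,90)])])[:,:,::-1])
```

```text
t 9.85 tcp [532.3 214.3 179.1] xang 163.9 tilt 0.13 zax [-0.0021 -0.001  -1.    ] open 11.7 F [ 0.9 -0.3 -2.4] Tq [ 0.06 -0.14  0.04]
```

View pics/v6.png

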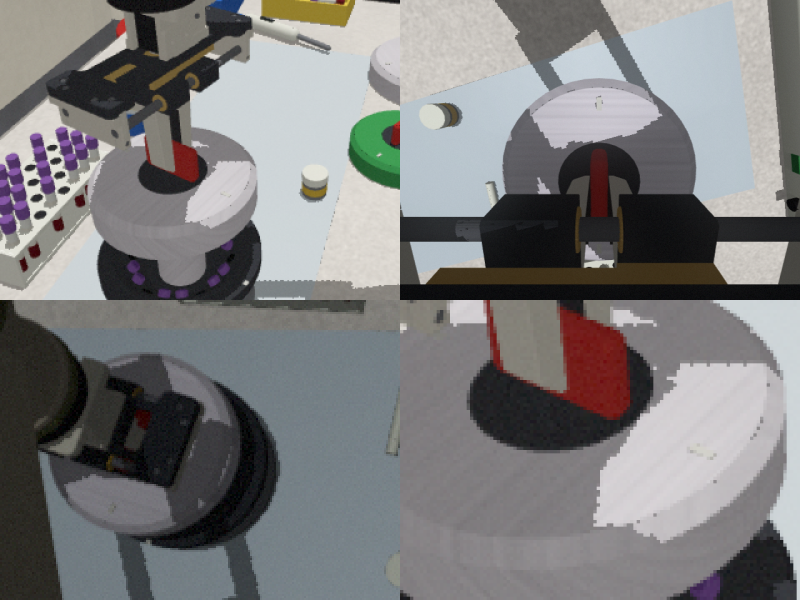

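The lid is above the rotor and level. The side view shows its dark disc at about (238,300), and the top view shows the lid offset from the rotor only by parallax. The fit allows about ±2 mm, so I'll compare the lid and hub within each camera to cancel its bias.

```bash
cat > fit.py <<'E'
from h import *
from scipy.optimize import least_squares
def load(f): 
    d=np.load(f'pics/{f}.png.npz'); return d['im'],dict(mtx=d['K'],R=d['R'],t=d['t'])
def circ(P,r0,R=None):
    if R is None:
        s=least_squares(lambda p:np.hypot(P[:,0]-p[0],P[:,1]-p[1])-p[2],[*np.median(P,0)[:2],r0],loss='soft_l1',f_scale=.0004)
    else:
        s=least_squares(lambda p:np.hypot(P[:,0]-p[0],P[:,1]-p[1])-R,np.median(P,0)[:2],loss='soft_l1',f_scale=.0004)
    return s.x.round(4), np.median(np.abs(s.fun)).round(5)
def edge(mask,I,z):
    c=max(cv2.findContours(mask.astype(np.uint8),cv2.RETR_EXTERNAL,cv2.CHAIN_APPROX_NONE)[0],key=len)[:,0]
    return onplane(I,c,z)[:,:2]
def big(m): return max(comps(m,30),key=lambda k:k[0][4])[2]
def box(m,x0,y0,x1,y1):
    o=np.zeros_like(m); o[y0:y1,x0:x1]=m[y0:y1,x0:x1]; return o
E
python3 - <<'E'
from fit import *
# hub top in top0 / side0 (z .106, R .026)
im,I=load('top0'); h=hsv(im); m=big(box((h[...,2]>140)&(h[...,1]<60),125,205,172,250))
print('hub top cam',circ(edge(m,I,.106),.026), circ(edge(m,I,.106),.026,.026))
im,I=load('side0'); h=hsv(im); print(h[336:396:4,244,2].tolist(), h[349,216:274:3,2].tolist())
m=big(box((h[...,2]>165)&(h[...,1]<60),215,325,275,395)); print(m.sum(), np.argwhere(m).min(0),np.argwhere(m).max(0))
print('hub side cam',circ(edge(m,I,.106),.026),circ(edge(m,I,.106),.026,.026))
# rotor ledge outer (R .088,z .084) both
for f,b in (('top0',(95,180,210,285)),('side0',(170,310,320,410))):
    im,I=load(f); h=hsv(im); m=big(box(h[...,2]<75,*b)); m=cv2.morphologyEx(m.astype(np.uint8),cv2.MORPH_CLOSE,np.ones((9,9)))
    print('ledge',f,circ(edge(m,I,.084),.088),circ(edge(m,I,.084),.088,.088))
# dark disc of lid before and now in side
for f,b,z in (('side0',(285,205,350,250),.034),('s6',(200,265,280,320),.1587+.034),('w1',(270,170,365,260),.034)):
    im,I=load(f); h=hsv(im); m=big(box((h[...,2]<70)&(h[...,1]<110),*b)); print(f,m.sum(),'disc',circ(edge(m,I,z),.034))
E
```

```text
Traceback (most recent call last):
  File "fit.py", line 14, in big
    def big(m): return max(comps(m,30),key=lambda k:k[0][4])[2]
                       ~~~^^^^^^^^^^^^^^^^^^^^^^^^^^^^^^^^^^
ValueError: max() iterable argument is empty
```

Run:
```python
from fit import *
im,I=load('top0'); h=hsv(im); m=big(box((h[...,2]>105)&(h[...,1]<60),125,205,160,250)); m=cv2.morphologyEx(m.astype(np.uint8),cv2.MORPH_CLOSE,np.ones((3,3)))
print(h[228,128:170,2].tolist())
print('hub top cam',circ(edge(m,I,.106),.026), circ(edge(m,I,.106),.026,.026))
im,I=load('side0'); h=hsv(im); print(h[334:396:3,230,2].tolist(), h[349,216:274:3,2].tolist())
try:
    m=big(box((h[...,2]>190)&(h[...,1]<60),215,325,275,395)); print(m.sum(), np.argwhere(m).min(0),np.argwhere(m).max(0))
    print('hub side cam',circ(edge(m,I,.106),.026),circ(edge(m,I,.106),.026,.026))
except Exception as e: print(e)
for f,b in (('top0',(95,180,210,285)),('side0',(170,310,320,410))):
    im,I=load(f); h=hsv(im); m=big(box(h[...,2]<75,*b)); m=cv2.morphologyEx(m.astype(np.uint8),cv2.MORPH_CLOSE,np.ones((9,9)))
    print('ledge',f,circ(edge(m,I,.084),.088),circ(edge(m,I,.084),.088,.088))
for f,b,z in (('side0',(285,205,350,250),.034),('s6',(200,265,280,320),.1587+.034),('w1',(270,170,365,260),.034)):
    im,I=load(f); h=hsv(im); m=big(box((h[...,2]<70)&(h[...,1]<110),*b)); print(f,m.sum(),'disc',circ(edge(m,I,z),.034))
```

```text
[11, 15, 19, 39, 111, 123, 124, 115, 118, 126, 127, 123, 129, 98, 67, 30, 1, 2, 9, 18, 110, 124, 126, 125, 122, 116, 126, 129, 129, 117, 71, 56, 55, 55, 58, 56, 58, 42, 27, 24, 25, 31]
hub top cam (array([0.5334, 0.2145, 0.0241]), np.float64(0.0004)) (array([0.5336, 0.2152]), np.float64(0.00188))
[54, 19, 204, 205, 206, 205, 202, 203, 202, 136, 124, 127, 125, 126, 122, 123, 120, 25, 59, 120, 144] [61, 90, 129, 200, 202, 206, 204, 105, 13, 14, 38, 128, 128, 200, 201, 199, 54, 53, 50, 136]
612 [335 224] [362 261]
hub side cam (array([0.5312, 0.2161, 0.0244]), np.float64(0.00039)) (array([0.5312, 0.2154]), np.float64(0.00164))
ledge top0 (array([0.531 , 0.2088, 0.0909]), np.float64(0.00269)) (array([0.5317, 0.211 ]), np.float64(0.00242))
ledge side0 (array([0.5301, 0.2168, 0.0873]), np.float64(0.00114)) (array([0.5296, 0.2173]), np.float64(0.00149))
side0 149 disc (array([ 0.5405, -0.2168,  0.023 ]), np.float64(0.00468))
s6 814 disc (array([0.5313, 0.2148, 0.0318]), np.float64(0.00161))
w1 2968 disc (array([ 0.5472, -0.2241,  0.0331]), np.float64(0.00099))
```

Within the side camera, the hub is at (0.5312, 0.2161) and the lid disc at (0.5313, 0.2148): nearly aligned, with about +1 mm needed in y. I'll descend to just above the hub, then go down in small steps watching the force.

Request:
servo_tool(
  plan=[
    [[1,0,1,-15,0,0,0],[1,0,0,-20,0,0,0],[1,0,0,-15,0,0,0],[1,0,0,-4,0,0,0],[1,0,0,0,0,0,0],[1,0,0,0,0,0,0]],
  ],
)

```text
t: 10.6
tool_pos: [0.5335, 0.2158, 0.127]
orientation: [0.435, 3.111, 0.001]
force: [-0.4, 0.2, -3.0]
opening: 0.0116
```

Request:
servo_tool(
  plan=[
    [[1,0,0,-1,0,0,0],[1,0,0,-1,0,0,0],[1,0,0,-1,0,0,0],[1,0,0,-1,0,0,0],[1,0,0,-1,0,0,0],[1,0,0,0,0,0,0]],
  ],
)

```text
t: 11.2
tool_pos: [0.5329, 0.2157, 0.1212]
orientation: [-0.435, -3.111, 0.0]
force: [0.9, 0.3, -2.5]
opening: 0.0118
```

Request:
servo_tool(
  plan=[
    [[1,0,0,-1,0,0,0],[1,0,0,-1,0,0,0],[1,0,0,-1,0,0,0],[1,0,0,0,0,0,0],[1,0,0,0,0,0,0]],
  ],
)

```text
t: 11.7
tool_pos: [0.533, 0.2157, 0.1184]
orientation: [-0.435, -3.111, 0.0]
force: [0.3, -0.5, -2.9]
opening: 0.0119
```

Request:
servo_tool(
  plan=[
    [[1,0,0,-1,0,0,0],[1,0,0,-1,0,0,0],[1,0,0,-1,0,0,0],[1,0,0,-1,0,0,0],[1,0,0,-1,0,0,0],[1,0,0,0,0,0,0]],
  ],
)

```text
t: 12.3
tool_pos: [0.5329, 0.2157, 0.1132]
orientation: [-0.435, -3.111, 0.0]
force: [-0.6, -0.1, -2.3]
opening: 0.012
```

Request:
servo_tool(
  plan=[
    [[1,0,0,-1,0,0,0],[1,0,0,-1,0,0,0],[1,0,0,-1,0,0,0],[1,0,0,-1,0,0,0],[1,0,0,0,0,0,0],[1,0,0,0,0,0,0]],
  ],
)

```text
t: 12.9
tool_pos: [0.533, 0.2157, 0.1094]
orientation: [-0.435, -3.111, 0.0]
force: [0.5, 0.1, -1.5]
opening: 0.0114
```

Request:
servo_tool(
  plan=[
    [[1,0,0,-1,0,0,0],[1,0,0,-1,0,0,0],[1,0,0,-1,0,0,0],[1,0,0,-1,0,0,0],[1,0,0,0,0,0,0],[1,0,0,0,0,0,0]],
  ],
)

```text
t: 13.5
tool_pos: [0.533, 0.2157, 0.1054]
orientation: [-0.435, -3.111, 0.0]
force: [0.0, 0.3, -2.6]
opening: 0.0115
```

Run:
```python
from h import *
pose()
```

```text
t 13.5 tcp [533.  215.7 105.4] xang 164.1 tilt 0.01 zax [-2.e-04 -1.e-04 -1.e+00] open 11.5 F [ 0.   0.3 -2.6] Tq [ 0.03 -0.18 -0.03]
```

Request:
servo_tool(
  plan=[
    [[1,0,0,-0.7,0,0,0],[1,0,0,-0.7,0,0,0],[1,0,0,0,0,0,0],[1,0,0,0,0,0,0]],
  ],
)

```text
t: 13.9
tool_pos: [0.5332, 0.2158, 0.1044]
orientation: [0.435, 3.111, 0.0]
force: [-1.0, -0.3, 1.7]
opening: 0.0119
```

The lid is home: reported z is 104.4 mm as predicted, and the force changed from -2.6 to +1.7 N. Now the clockwise quarter turn.

Request:
servo_tool(
  plan=[
    [[1,0,0,0,0,0,-0.06],[1,0,0,0,0,0,-0.1],[1,0,0,0,0,0,-0.1],[1,0,0,0,0,0,-0.1],[1,0,0,0,0,0,-0.1],[1,0,0,0,0,0,-0.1],[1,0,0,0,0,0,-0.1],[1,0,0,0,0,0,-0.1],[1,0,0,0,0,0,0]],
  ],
)

```text
t: 14.8
tool_pos: [0.5334, 0.2158, 0.1044]
orientation: [1.56, 2.726, 0.001]
force: [0.6, -1.7, 0.8]
opening: 0.0114
```

Run:
```python
from h import *
pose()
```

```text
t 14.8 tcp [533.4 215.8 104.4] xang 120.4 tilt 0.05 zax [ 8.e-04  2.e-04 -1.e+00] open 11.4 F [ 0.6 -1.7  0.8] Tq [-0.05 -0.01 -0.11]
```

Request:
servo_tool(
  plan=[
    [[1,0,0,0,0,0,-0.1],[1,0,0,0,0,0,-0.1],[1,0,0,0,0,0,-0.1],[1,0,0,0,0,0,-0.1],[1,0,0,0,0,0,-0.1],[1,0,0,0,0,0,-0.1],[1,0,0,0,0,0,-0.1],[1,0,0,0,0,0,-0.1],[1,0,0,0,0,0,0],[1,0,0,0,0,0,0]],
  ],
)

```text
t: 15.8
tool_pos: [0.5334, 0.2158, 0.1044]
orientation: [2.493, 1.911, 0.001]
force: [-0.2, 1.6, 1.9]
opening: 0.0115
```

Run:
```python
from h import *
pose(); im,I=grab('side','s7.png'); w,W=grab('wrist','w7.png')
r=lambda x,x0,y0,w_,h_:cv2.resize(x[y0:y0+h_,x0:x0+w_],(400,300),interpolation=cv2.INTER_AREA)
cv2.imwrite('pics/v7.png',np.hstack([r(im,160,290,200,150),r(w,0,0,640,480)])[:,:,::-1])
```

```text
t 15.8 tcp [533.4 215.8 104.4] xang 75.0 tilt 0.04 zax [ 7.e-04  3.e-04 -1.e+00] open 11.5 F [-0.2  1.6  1.9] Tq [-0.01  0.   -0.19]
```

View pics/v7.png

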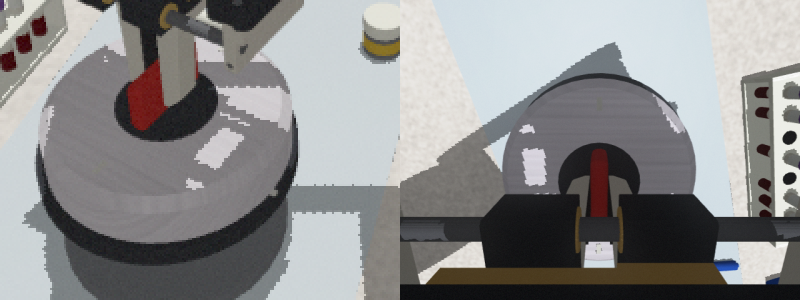

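The lid sits flush on the ledge, turned 89° with little torque. Now I release and back off upward.

Request:
servo_tool(
  plan=[
    [[-0.5,0,0,0,0,0,0],[-0.5,0,0,0,0,0,0],[-0.5,0,0,0,0,0,0],[-0.5,0,0,0,0,0,0],[-0.5,0,0,0,0,0,0],[-0.5,0,0,0,0,0,0],[-0.5,0,0,15,0,0,0],[-0.5,0,0,25,0,0,0],[-0.5,0,0,30,0,0,0],[-0.5,0,0,30,0,0,0],[-0.5,0,0,30,0,0,0],[-0.5,0,0,0,0,0,0]],
  ],
)

```text
t: 17.1
tool_pos: [0.5357, 0.2166, 0.2412]
orientation: [2.495, 1.904, 0.014]
force: [0.7, -1.4, 0.8]
opening: 0.0693
```

Request:
servo_tool(
  plan=[
    [[-0.5,-10,-40,0,0,0,0],[-0.5,-10,-40,0,0,0,0],[-0.5,-10,-40,0,0,0,0],[-0.5,-10,-40,0,0,0,0],[-0.5,-10,-40,0,0,0,0],[-0.5,-10,-40,0,0,0,0],[-0.5,0,0,0,0,0,0],[-0.5,0,0,0,0,0,0]],
  ],
)

```text
t: 17.9
tool_pos: [0.4729, -0.0248, 0.2343]
orientation: [-2.5, -1.903, -0.001]
force: [0.3, 0.7, -0.9]
opening: 0.0695
```

Run:
```python
from fit import *
pose(); im,I=grab('side','s8.png'); t,T=grab('top','t8.png')
m=[(s,c,m) for s,c,m in comps(red(t),40)]
for s,c,mm in m:
    if c[0]<200: print('bar top cam',c.round(1),ang(mm,.084+.068,T))
for s,c,mm in comps(red(im),100):
    if c[1]>270 and c[0]<300: print('side',s,c.round(1)); 
r=lambda x,x0,y0,w_,h_:cv2.resize(x[y0:y0+h_,x0:x0+w_],(400,300),interpolation=cv2.INTER_AREA)
cv2.imwrite('pics/v8.png',np.vstack([np.hstack([r(im,160,290,200,150),r(im,0,0,640,480)]),np.hstack([r(t,80,165,140,105),r(t,0,0,640,480)])])[:,:,::-1])
```

```text
t 17.9 tcp [472.9 -24.8 234.3] xang 74.6 tilt 0.03 zax [ 4.e-04  3.e-04 -1.e+00] open 69.5 F [ 0.3  0.7 -0.9] Tq [-0.02 -0.02 -0.03]
side [224 309  35  46 903] [240.9 331.4]
```

View pics/v8.png

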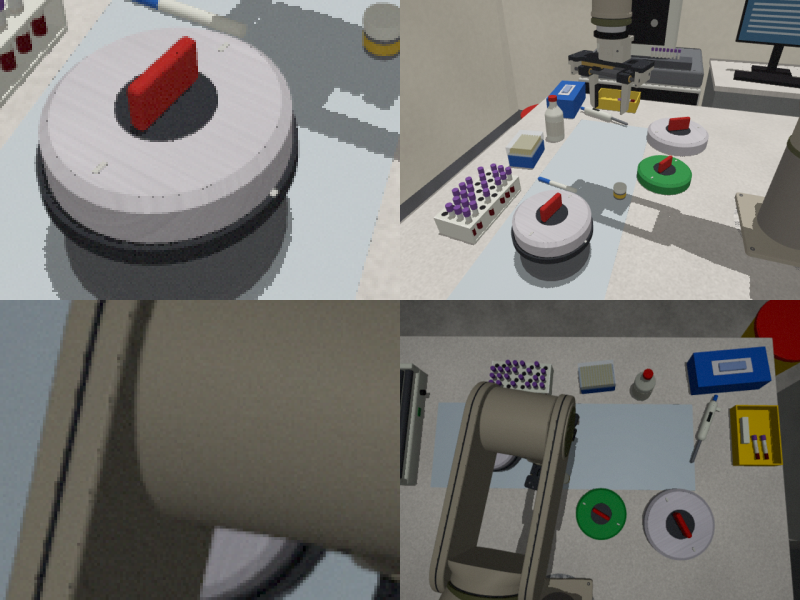

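The lid sits level and released on the rotor, and the bystanders are where they were. The top view of the rotor is hidden by the arm. The ticks in the side view are at about (209,374) and (272.5,313.5), so I'll do a quick numeric check from those and then hand in.

Run:
```python
from fit import *
im,I=load('s8')
P=onplane(I,[(209.2,374),(272.3,313.5)],.118); d=P[1]-P[0]
print('tick mid',P.mean(0).round(4),'ang',np.degrees(np.arctan2(d[1],d[0]))%180,'sep',np.linalg.norm(d))
h=hsv(im); m=big(box((h[...,2]<70)&(h[...,1]<110),214,318,272,364)); print('disc',circ(edge(m,I,.118),.033))
s=monitor.read_state(); print(s['dq'].round(3)); job.close_job()
```

```text
tick mid [0.5296 0.2158 0.118 ] ang 74.03616816939366 sep 0.12867219723601198
disc (array([0.5302, 0.2145, 0.032 ]), np.float64(0.00086))
[ 0.018  0.004 -0.004 -0.002 -0.002 -0.003]
the job is handed in; nothing more can be done
```

I set the smaller silver lid on the rotor, turned it 89° clockwise to lock it, let go, and handed the job in at about 18 s.

**First grasp missed:** the fingers closed to 0.8 mm just above the bar. Two camera views showed the real fingertips about 33 mm higher than `tips_ahead` says, so I went lower. The second try closed on the 12 mm bar at 11.7 mm, and the lid did not shift in between.

**Seating:** the pin went through the slot with no contact force. The lid touched down exactly 84 mm above where I picked it up, with the vertical force going from -2.6 N to +1.7 N. The turn met at most 0.2 N m.

**Last checks, after release (side camera only):**
- The lid looked flush and level on the ledge.
- Its ticks lie at 74°, which is 90° from the slot.
- Its centre measured about (0.530, 0.215), against the hub at (0.531, 0.216) from the same camera.
- The other items looked unmoved.

**Not confirmed or disagreeing:**
- The arm blocked the top camera's view of the rotor at the end, so there is no second-view check of the locked lid.
- The top and side cameras differ by about 2 mm on the hub's position, which is within their calibration.

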